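# Blow out a split bearing block and press its cap home

## Robot

A 6-joint arm with a two-finger parallel gripper is mounted at the origin on a cart in front of the work surface, level with it; the furniture and walls round the work are solid. World frame = base frame: x ahead of the robot, y to its left, z up, the work surface at z = 0. Lengths are in m, angles in degrees, forces in N, time in s.
With the tool pointing down it reaches from about 0.25 to 0.725 m from the base axis. Payload 9.7 kg.
Tool frame: the origin (TCP) lies on the mounting face of the last link; the fingertips stand 173 mm ahead of it and the grasp point (between the pads) lies 155 mm ahead of it; z points along the fingers, y is the line along which they close (so a half turn about z gives the same grasp; the last joint's range is limited). The gripper opens to 85 mm and grips with 20 to 120 N. Pads are 22 mm wide; open, the fingers measure 114 mm over their backs; the gripper's body (76 mm by 85 mm) begins 54 mm behind the grasp point. The pads swing forward as they close: fully open they stand 13 mm farther back than shut.
Start: joints at [0, 4.979, 10.078, 95.1, 0, 90], TCP at [0.55, 0, 0.405] pointing down, gripper open.
Joint ranges: [-179.16, 179.16], [-48.56, 103.87], [-65.8, 70.77], [-126.05, 130.52], [-82.76, 87.17], [-180, 180]. Speed limits (degrees/s): [127.2, 127.2, 147.25, 180, 180, 180].

## Interface

Orientations are given as [roll, pitch, yaw] about the fixed x, y, z axes, in that order (R = Rz(yaw) Ry(pitch) Rx(roll)).
In Python, from workcell import bot, camera, camera_model, outline_of, pinpoint gives the robot as it stands.
- The arm moves only by the tool move_arm, never from a script. Its arguments are lists of equal length, an entry for each row: "jaw": the closure, from 0 (fully open) to 1 (shut); "delta_pos": the shift along the world's x, y, z in m, a list of three; "yaw": the turn about the world's z in rad. In form: {"jaw": [jaw, ...], "delta_pos": [[dx, dy, dz], ...], "yaw": [yaw, ...]}. A call has 1 to 10 rows; each row shifts and turns the commanded pose from where the row before left it; what a row does not reach is not made up. A row lasts 1/12 s, in which the tool goes at most 41.7 mm and 7.16 degrees, less where a joint would pass 70% of its speed; a pose out of reach is approached as far as the arm can. A call with a gripper value outside its range is refused whole. The fingers move at their own pace and stop on an object; "force" is the grip in N (left out, the last holds). Time passes only in rows, so rows that do not move let the fingers close. It gives the time, the measured TCP pose, the force, the opening and the grip force at its end, in the units of the state.
- bot.get_obs(): the state, without advancing time (a new reading comes with each control period).
- camera(name): name is "scene" or "side" or "wrist"; returns the picture (420x560x3 uint8, red, green, blue); there is no depth.
- camera_model(name): a dict with "fx", "fy", "cx", "cy" (pixels), "R" (3x3) and "t" (3): a world point X has camera coordinates R X + t. Camera axes: x right, y down, z forward; pixel columns grow to the right and rows downward; lengths in m; the calibration is good to about 2 mm. A picture is of the moment at which its call begins: read the wrist's pose just before it. camera_model takes no time and is no camera call; for the wrist camera it gives the pose at the moment of the call.
- bot.job_done(): hands the job in; it is judged then, once.
Trained networks look in the newest picture that a camera, given by its name, has taken for a name from the list of things; names that differ only in an ending like _2 or _b are one class to them, and where a whole thing is asked for, a point or a joint stands for the part that bears it (a point fixed in the world has none). Each returns a list of dicts, best first, with "confidence" (0 to 1); they miss things now and then, are a little off and sometimes report something else, mostly with a low value. They report only what shows in the picture. A call takes as long as a camera call.
- outline_of(camera, thing): "mask" (420x560 bool, what is visible of it) and "xy" ([column, row] in pixels, amid what is visible of it).
- pinpoint(camera, thing): "xy" ([column, row] in pixels: a listed point, or the origin of a listed thing).
The state is a dict: "time": time; "q": joint angles; "qd": joint speeds; "joint_efforts": joint torques, N m; "ee_pos": TCP position; "tcp_rot": TCP orientation; "wrist_force": force on the tool from outside, world axes, zero at the start; "torque": the same for the moment, N m; "opening": finger opening in m; "grasp_force": force on a finger pad.
Only numpy, scipy, OpenCV 4.12 (cv2) and the standard library are available. Lean on these libraries where they do the work, as an engineer would, in place of code of your own. Each camera call takes 0.05 s, during which the arm holds its last target. There are 200 camera calls.

## Task

Pick up the air duster can and hold its spout steady, aimed at the middle of the half-round bearing seat in the lower half of the split bearing block, about 5 cm away, for two seconds (there is no trigger to press), then stand the can upright on the bench and let go of it. Then take the loose bearing cap, fit its two holes over the two dowels so that it sits fully home on the joint face, and finish while still holding the cap in the gripper and pressing it firmly down, about 20 N, without letting go. Leave the tin, the small box, the spark plug and the roll of tape where they are.

Things in the scene. Friction and masses are not known exactly. Their poses are not given: they have to be found in the camera images.
- lower_half: lower half of a split bearing block, aluminium, fixed to the bench: foot 64 (x) x 190 (y) x 14 mm; body 56 x 132 mm up to the flat joint face, 70 mm above the bench, with a half-round seat of radius 20 mm along x. Two upright steel dowels, diameter 10 mm, at y = +50 and -50 mm stand 16 mm above the face, their top 7 mm tapered. Origin: centre of underside; z up. Same after half a turn
- seat (a point): deepest point in the middle of the half-round seat, on its surface, 50 mm above the bench; axes as lower_half
- joint_face (a point): middle of the joint face between the two dowels, 70 mm above the bench; axes as lower_half. The cap's origin comes here, its y along this y either way round
- cap: loose aluminium upper half, 0.4 kg, joint face down: half-ring arch, outer radius 40, inner 20 mm, with flat parallel sides at x = +22 and -22 mm (grip there from above, fingers closing along x, some 30 mm up); at each end a flange 56 (x) x 34 (y) x 14 mm with an 11.5 mm through hole at y = +50, -50 mm; length 134 mm; nipple on the crown to 47 mm. Origin: middle of the joint face (underside); z up
- duster: air duster can standing upright, 0.18 kg: cylinder 46 mm in diameter (47.6 at the grey sleeve, 20 to 75 mm up), 100 mm high, with a black head up to 125 mm; from it a thin black spout runs out along the can's +x and 45 degrees down to its tip, 74 mm from the can's axis. Grip it from above across y (beside the spout), about 90 mm above its base. Origin: centre of the base; z up
- nozzle (a point): tip of the duster's spout, at (74, 0, 59) mm in the duster's frame; its x axis is the direction in which it blows (45 degrees below level, out along the can's +x), y as the can's
- grease_tin: round tin, 64 mm diameter, 36 mm high; leave alone. Origin: centre of underside
- bulb_box: small cardboard box 30 x 62 x 30 mm; leave alone. Origin: centre of underside
- spark_plug_0: spark plug, 75 mm long, lying; leave alone. Origin: centre of underside
- tape_black: roll of black tape, 62 mm diameter, 19 mm high; leave alone. Origin: centre of underside

How it is judged (in metres and radians):
On the way, in this order (a step that is already met when the one before it is completed fails the run):
1. the held can's spout is aimed at the middle of the seat (within 18 mm of the jet's line, 25 to 90 mm from the tip) and kept steady there for 1 s (x of seat in the frame of nozzle between 0.025 and 0.09 m and y of seat in the frame of nozzle between -0.018 and 0.018 m and z of seat in the frame of nozzle between -0.018 and 0.018 m and contact force between the fingers and duster above 1 N and height (world z) of duster above 0.006 m and linear speed of duster below 0.03 m/s), for 1 s.
2. the can stands upright on the bench and is let go (height (world z) of duster below 0.006 m and angle between duster's own z axis and vertical below 0.08 rad and contact force between the fingers and duster below 0.1 N and linear speed of duster below 0.03 m/s), for 0.2 s.
At the end, for the whole second after the job is handed in: the cap sits on both dowels, its joint face on the lower half's (within 3 mm sideways, 2.5 mm in height, 0.05 rad in turn), the fingers still hold it and press it on with 8 to 60 N; the can stands upright on the bench, untouched (all of step 2 and horizontal distance between cap and joint_face below 0.003 m and z of cap in the frame of joint_face between -0.003 and 0.0025 m and angle between the x axis of cap and the x axis of lower_half, either way round below 0.05 rad and angle between cap's own z axis and vertical below 0.04 rad and contact force between cap and lower_half between 8 and 60 N and contact force between the fingers and cap above 3 N and linear speed of cap below 0.02 m/s); the arm keeps its last pose, push and grip.
It fails at once if the tin was moved more than 25 mm (distance of grease_tin from where it was at the start of the episode above 0.025 m).
It fails at once if the small box was moved more than 25 mm (distance of bulb_box from where it was at the start of the episode above 0.025 m).
It fails at once if the spark plug was moved more than 25 mm (distance of spark_plug_0 from where it was at the start of the episode above 0.025 m).
It fails at once if the roll of tape was moved more than 25 mm (distance of tape_black from where it was at the start of the episode above 0.025 m).
It fails at once if the can was knocked over (angle between duster's own z axis and vertical above 1.2 rad).
It also fails if it takes over 67 s, if anything falls off the work surface, if the arm or the gripper's body presses on something with over 40 N, if the wrist force passes 120 N, or if a joint passes its speed limit or range.

## Working session

There is one attempt and no reset: what is moved stays moved. The work goes in short steps, Python scripts to look and compute and a tool call to move; the robot and the scene stay as the last step left them, time stands still between calls to the robot, and variables do not carry over. Pictures are saved under pics/ and viewed, at most 10 in all, crops included, and the job is handed in when it is done.

Besides the shell and the picture viewer there is one more tool, called after "Request:" in YAML: its name, and indented under it one key for each argument. move_arm: Moves the arm, as the interface text tells. Its arguments: {"type":"object","properties":{"jaw":{"type":"array"},"delta_pos":{"type":"array"},"yaw":{"type":"array"},"force":{"type":"number"}},"required":["jaw","delta_pos","yaw"]}

```bash
mkdir -p pics
cat > h.py <<'E'
import numpy as np, cv2
from workcell import bot, camera, camera_model, outline_of, pinpoint
def ray(m,xy):
    d=np.array([(xy[0]-m['cx'])/m['fx'],(xy[1]-m['cy'])/m['fy'],1]);R=np.array(m['R']);t=np.array(m['t'])
    return -R.T@t, R.T@d
def onz(m,xy,z):
    c,d=ray(m,xy); return c+d*(z-c[2])/d[2]
def tri(l):
    A=np.zeros((3,3));b=np.zeros(3)
    for m,xy in l:
        c,d=ray(m,xy);d=d/np.linalg.norm(d);P=np.eye(3)-np.outer(d,d);A+=P;b+=P@c
    return np.linalg.solve(A,b)
def proj(m,X):
    p=np.array(m['R'])@np.array(X)+np.array(m['t']);return np.array([m['fx']*p[0]/p[2]+m['cx'],m['fy']*p[1]/p[2]+m['cy']])
E
cat > a.py <<'E'
from h import *
np.set_printoptions(precision=4,suppress=True)
ims=[]
Z=dict(lower_half=0,seat=.05,joint_face=.07,cap=None,duster=0,nozzle=.059,grease_tin=0,bulb_box=0,spark_plug_0=0,tape_black=0)
for n in ['scene','side','wrist']:
    im=camera(n);m=camera_model(n);cv2.imwrite(f'pics/{n}0.png',im[:,:,::-1])
    for k,z in Z.items():
        for r in pinpoint(n,k)[:2]:
            print(n,k,round(r['confidence'],2),np.round(r['xy'],1),onz(m,r['xy'],z or 0))
print(bot.get_obs()['time'])
E
python3 a.py
```

```text
scene lower_half 0.88 [280.  242.6] [0.5826 0.0453 0.    ]
scene lower_half 0.42 [226.8 159.8] [0.6227 0.4091 0.    ]
scene seat 0.84 [280.6 235.1] [0.5776 0.035  0.05  ]
scene joint_face 0.65 [282.1 225.8] [0.5898 0.046  0.07  ]
scene joint_face 0.24 [311.1 197.6] [0.7124 0.0832 0.07  ]
scene cap 0.58 [338.4 347.9] [ 0.5267 -0.2852  0.    ]
scene duster 0.9 [201.1 206.2] [0.4639 0.2831 0.    ]
scene nozzle 0.93 [223.6 189.9] [0.5285 0.253  0.059 ]
scene grease_tin 0.37 [271.1 171.6] [0.7115 0.2869 0.    ]
scene bulb_box 0.56 [310.9 200.6] [0.7441 0.1213 0.    ]
scene spark_plug_0 0.69 [365.3 259.8] [ 0.7415 -0.1301  0.    ]
scene tape_black 0.81 [227.9 163.4] [0.6176 0.3931 0.    ]
side lower_half 0.66 [268.9 231.1] [0.5816 0.0525 0.    ]
side seat 0.69 [270.7 216.1] [0.5938 0.0412 0.05  ]
side joint_face 0.82 [271.4 205.9] [0.5884 0.0535 0.07  ]
side cap 0.58 [151.7 307.9] [ 0.5418 -0.2884  0.    ]
side cap 0.52 [353.3 202.4] [0.7027 0.3086 0.    ]
side duster 0.84 [276.3 182.3] [0.4456 0.3203 0.    ]
side nozzle 0.86 [294.7 176.7] [0.5392 0.2632 0.059 ]
side grease_tin 0.75 [351.9 201.8] [0.6979 0.3102 0.    ]
side bulb_box 0.52 [347.  234.1] [0.7508 0.1362 0.    ]
side spark_plug_0 0.88 [291.5 300.2] [ 0.7495 -0.1424  0.    ]
side tape_black 0.65 [339.6 186.8] [0.6286 0.3896 0.    ]
wrist lower_half 0.72 [321.2 124.3] [0.5897 0.0482 0.    ]
wrist seat 0.61 [328.1 135.2] [0.5909 0.0429 0.05  ]
wrist joint_face 0.91 [329.5 134.8] [0.5896 0.0454 0.07  ]
wrist cap 0.94 [270.  391.3] [ 0.5346 -0.2886  0.    ]
wrist bulb_box 0.95 [493.5  33.6] [0.7486 0.1315 0.    ]
wrist spark_plug_0 0.82 [447.2 291.8] [ 0.7431 -0.143   0.    ]
1.65
```

View pics/scene0.png

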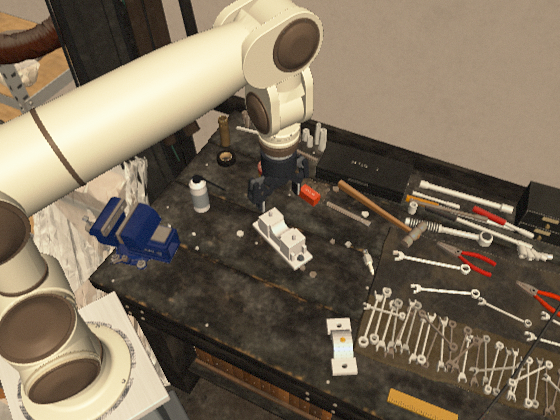

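View pics/wrist0.png

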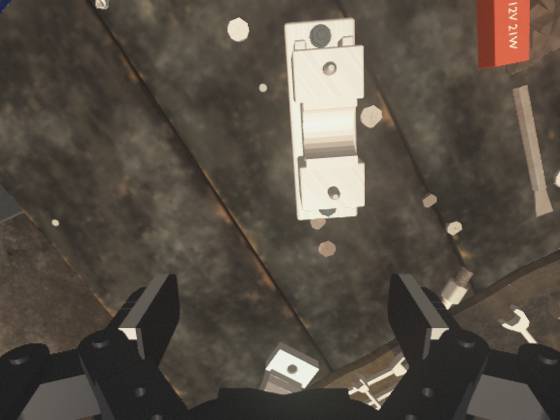

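The scene picture shows the can at about (199,195), the lower half at (282,238), the cap at (341,347) and the vise at (140,230). The wrist picture shows the dowels at (329,69) and (333,192), with the cap partly in view at the bottom.

```bash
cat > b.py <<'E'
from h import *
np.set_printoptions(precision=4,suppress=True)
S,D,W=[camera_model(n) for n in ['scene','side','wrist']]
b=tri([(S,[201.1,206.2]),(D,[276.3,182.3])]);n=tri([(S,[223.6,189.9]),(D,[294.7,176.7])])
print('base',b,'noz',n,'yaw',np.degrees(np.arctan2(*(n-b)[1::-1])),np.linalg.norm((n-b)[:2]))
print('cap',tri([(S,[338.4,347.9]),(D,[151.7,307.9]),(W,[270,391.3])]))
print('jf',tri([(S,[282.1,225.8]),(D,[271.4,205.9]),(W,[329.5,134.8])]),'seat',tri([(S,[280.6,235.1]),(D,[270.7,216.1]),(W,[328.1,135.2])]))
p,q=onz(W,[329,69],.086),onz(W,[333,193],.086);print(p,q,(p+q)/2,p-q,np.degrees(np.arctan2(-(p-q)[0],(p-q)[1])))
print('vise',onz(S,[180,250],0),onz(S,[175,235],0.04),'wcam',-np.array(W['R']).T@W['t'],W['R'])
o=bot.get_obs();print(o['tcp_rot'],o['ee_pos'],o['q'],o['opening'],o['time'])
for c in ['scene','side']:
  camera(c);
  for r in outline_of(c,'duster')[:1]:
    ys,xs=np.nonzero(r['mask']);print(c,r['confidence'],xs.min(),xs.max(),ys.min(),ys.max())
E
python3 b.py
```

```text
base [0.4642 0.2788 0.0144] noz [0.5346 0.2636 0.0537] yaw -12.186032316946743 0.07199452376210165
cap [ 0.5331 -0.2857 -0.0036]
jf [0.5901 0.0462 0.0722] seat [0.588  0.0435 0.0432]
[0.5853 0.0953 0.086 ] [ 0.5923 -0.      0.086 ] [0.5888 0.0476 0.086 ] [-0.007   0.0953  0.    ] 4.215738801624549
vise [0.3429 0.1767 0.    ] [0.3466 0.1996 0.04  ] wcam [0.5513 0.0786 0.373 ] [[ 1.      0.0008 -0.    ]
 [ 0.0008 -0.9529  0.3032]
 [ 0.0002 -0.3032 -0.9529]]
[-179.9971    0.0018   90.0002] [ 0.55   -0.      0.4046] [-0.0002  4.981  10.0766 95.0985 -0.0018 89.9996] 0.08539836250945222 1.65
scene 0.88 189 223 175 212
side 0.73 268 289 149 191
```

View pics/side0.png

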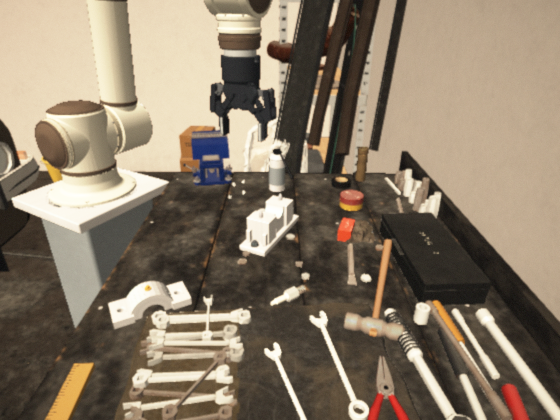

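Request:
move_arm:
  jaw: [0,0,0,0,0,0,0,0]
  delta_pos:
    - [-0.005,0.025,0]
    - [-0.005,0.03,0]
    - [-0.01,0.035,0]
    - [-0.01,0.035,0]
    - [-0.01,0.035,0]
    - [-0.005,0.03,0]
    - [-0.005,0.03,0]
    - [0,0,0]
  yaw: [0,0,0,0,0,0,0,0]

```text
time: 2.52
ee_pos: [0.499, 0.224, 0.4044]
tcp_rot: [-180.0, -0.1, 90.2]
wrist_force: [0.4, -0.5, -0.2]
opening: 0.0853
grasp_force: 0.0
```

```bash
cat > c.py <<'E'
from h import *
np.set_printoptions(precision=4,suppress=True)
o=bot.get_obs();print(o['ee_pos'],o['tcp_rot'],o['q'],o['time'])
im=camera('wrist');W=camera_model('wrist');cv2.imwrite('pics/w1.png',im[:,:,::-1])
for k,z in dict(duster=0,nozzle=.059,seat=.05,joint_face=.07,lower_half=0,tape_black=0).items():
    for r in pinpoint('wrist',k)[:2]: print(k,r['confidence'],r['xy'],onz(W,r['xy'],z))
E
python3 c.py
```

```text
[0.499  0.224  0.4044] [-179.9768   -0.0642   90.217 ] [ 24.158    4.5461   9.5835  95.0325   0.0681 113.941 ] 2.5167
duster 0.88 [251.0, 113.1] [0.4683 0.2812 0.    ]
nozzle 0.9 [323.9, 155.0] [0.536  0.2493 0.059 ]
seat 0.93 [365.8, 346.0] [0.5895 0.0439 0.05  ]
joint_face 0.92 [370.0, 357.0] [0.5892 0.0466 0.07  ]
lower_half 0.7 [359.0, 315.4] [0.592  0.0477 0.    ]
```

View pics/w1.png

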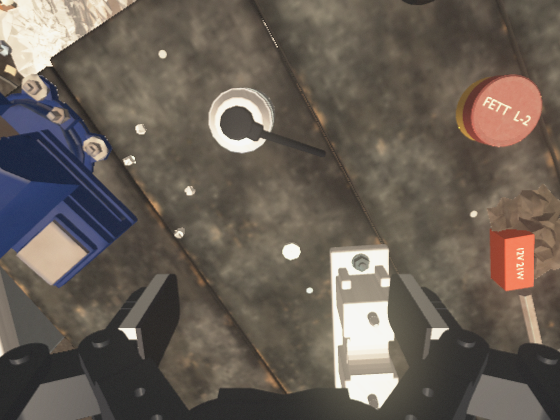

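The wrist picture shows the can from above. Its body ring is at (241,121), its head at (237,123) and its spout tip at (325,154). The vise is to the left, out of the way.

Run:
```python
from h import *
im=camera('wrist');W=camera_model('wrist')
for p,z in [((237,123),.125),((241,120.5),.1),((251,113.1),0),((325,154),.059),((135,215),.1)]: print(p,onz(W,p,z).round(4))
r=outline_of('wrist','duster')[0]['mask'];hull=np.argwhere(r);print(len(hull),hull.min(0),hull.max(0))
```

```text
(237, 123) [0.4708 0.2783 0.125 ]
(241, 120.5) [0.4707 0.2781 0.1   ]
(251, 113.1) [0.4696 0.2782 0.    ]
(325, 154) [0.5381 0.2467 0.059 ]
(135, 215) [0.3836 0.2048 0.1   ]
3979 [ 80 206] [149 323]
```

Request:
move_arm:
  jaw: [0,0,0,0,0,0,0,0,0,0]
  delta_pos:
    - [-0.0029,0.0054,-0.008]
    - [-0.0029,0.0054,-0.008]
    - [-0.0029,0.0054,-0.008]
    - [-0.0029,0.0054,-0.008]
    - [-0.0029,0.0054,-0.008]
    - [-0.0029,0.0054,-0.008]
    - [-0.0029,0.0054,-0.008]
    - [-0.0029,0.0054,-0.008]
    - [-0.0029,0.0054,-0.008]
    - [-0.0029,0.0054,-0.008]
  yaw: [0.1134,0.1134,0.1134,0.1134,0.1134,0.1134,0.1134,0.1134,0.1134,0.1134]

```text
time: 3.8
ee_pos: [0.471, 0.2737, 0.3244]
tcp_rot: [180.0, 0.0, 155.2]
wrist_force: [-0.1, -0.1, 0.5]
opening: 0.0854
grasp_force: 0.0
```

Run:
```python
from h import *
im=camera('wrist');W=camera_model('wrist');o=bot.get_obs();print(o['ee_pos'],o['tcp_rot'],o['q'])
cv2.imwrite('pics/w2.png',im[:,:,::-1])
for k,z in dict(duster=0,nozzle=.059).items():
    for r in pinpoint('wrist',k)[:2]: print(k,r['confidence'],r['xy'],onz(W,r['xy'],z))
print(proj(W,[.470,.278,.125]),proj(W,[.470,.278,.1]))
```

```text
[0.47052485 0.27431323 0.32269145] [-1.79921225e+02 -8.23955191e-02  1.55727393e+02] [ 3.02375594e+01  3.42452909e+00 -6.39513981e-01  8.60479321e+01
  2.13546109e-02  5.45100892e+01]
duster 0.89 [290.9, 183.3] [0.46831171 0.28351847 0.        ]
nozzle 0.87 [293.3, 298.9] [0.53478827 0.25476104 0.059     ]
nozzle 0.39 [289.2, 181.5] [0.45306455 0.28775625 0.059     ]
[287.13971344 250.1898766 ] [286.69983488 231.89497103]
```

View pics/w2.png

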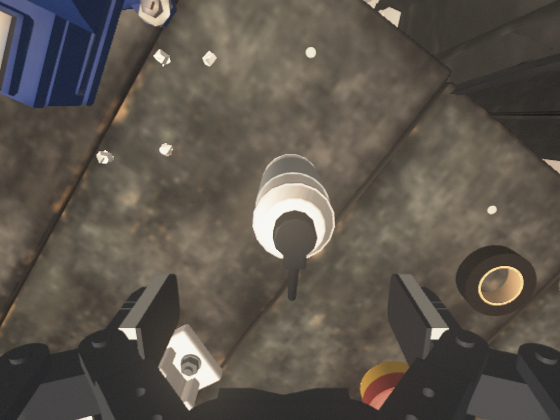

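The can is upright in view. Its head is at (294,235), its ring at (293,220), and the spout points straight down the image to (292,297), so the yaw is well aligned.

Run:
```python
from h import *
W=camera_model('wrist');o=bot.get_obs();print(o['ee_pos'],o['tcp_rot'])
for p,z in [((294,234),.125),((293,220),.1),((292,297),.059)]: print(p,onz(W,p,z).round(4))
```

```text
[0.4709248  0.27372041 0.3243427 ] [-1.79950853e+02 -2.81667248e-02  1.54810958e+02]
(294, 234) [0.4648 0.2839 0.125 ]
(293, 220) [0.4663 0.2835 0.1   ]
(292, 297) [0.5343 0.2526 0.059 ]
```

Request:
move_arm:
  jaw: [0,0,0,0,0,0,0.9,0.9,0.9,0.9]
  delta_pos:
    - [-0.002,0.004,-0.01]
    - [-0.002,0.004,-0.018]
    - [0,0,-0.02]
    - [0,0,-0.02]
    - [0,0,-0.014]
    - [0,0,0]
    - [0,0,0]
    - [0,0,0]
    - [0,0,0]
    - [0,0,0]
  yaw: [0,0,0,0,0,0,0,0,0,0]
  force: 40

```text
time: 4.78
ee_pos: [0.4674, 0.2821, 0.2443]
tcp_rot: [179.9, 0.1, 154.9]
wrist_force: [0.1, -0.3, 0.5]
opening: 0.045
grasp_force: 40.6
```

Request:
move_arm:
  jaw: [0.9,0.9,0.9,0.9,0.9,0.9,0.9,0.9,0.9,0.9]
  delta_pos:
    - [0,0,0.01]
    - [0,0,0.015]
    - [0,0,0.015]
    - [0.003,-0.026,0]
    - [0.004,-0.033,0]
    - [0.004,-0.036,0]
    - [0.004,-0.036,0]
    - [0.004,-0.033,0]
    - [0.004,-0.026,0]
    - [0,0,0]
  yaw: [0,0,0,0,0,0,0,0,0,0]

```text
time: 5.62
ee_pos: [0.4904, 0.0885, 0.2839]
tcp_rot: [-180.0, 0.1, 154.8]
wrist_force: [-0.8, 0.1, -0.4]
opening: 0.0449
grasp_force: 41.3
```

```bash
cat > d.py <<'E'
from h import *
np.set_printoptions(precision=4,suppress=True)
o=bot.get_obs();print(o['ee_pos'],o['tcp_rot'],o['opening'],o['grasp_force'],o['q'])
L={}
for n in ['scene','side','wrist']:
    im=camera(n);m=camera_model(n);cv2.imwrite(f'pics/{n}3.png',im[:,:,::-1])
    for k in ['duster','nozzle','seat','joint_face']:
        r=pinpoint(n,k)
        if r: print(n,k,round(r[0]['confidence'],2),r[0]['xy'],onz(m,r[0]['xy'],{'duster':.04,'nozzle':.099,'seat':.05}.get(k,.07))); L.setdefault(k,[]).append((m,r[0]['xy']))
for k in L: print(k,tri(L[k]))
E
python3 d.py
```

```text
[0.4904 0.0885 0.2839] [-179.9889    0.0917  154.752 ] 0.04488030391689813 41.347062739077955 [ 10.2401  -2.8039 -11.1683  81.5673  -0.0623  35.4881]
scene duster 0.72 [242.8, 237.0] [0.4941 0.0924 0.04  ]
scene nozzle 0.69 [269.0, 220.1] [0.5593 0.062  0.099 ]
scene seat 0.98 [280.0, 232.2] [0.5817 0.0439 0.05  ]
scene joint_face 0.66 [276.6, 225.7] [0.5778 0.0544 0.07  ]
side duster 0.82 [246.6, 201.4] [0.4896 0.0939 0.04  ]
side nozzle 0.93 [264.4, 190.9] [0.5634 0.0631 0.099 ]
side seat 0.74 [269.8, 215.3] [0.5899 0.0435 0.05  ]
side joint_face 0.88 [274.1, 205.9] [0.5938 0.0567 0.07  ]
wrist duster 0.98 [283.6, 222.5] [0.4906 0.0941 0.04  ]
duster [0.4917 0.0928 0.0405]
nozzle [0.5612 0.0648 0.0968]
seat [0.5851 0.049  0.0448]
joint_face [0.5851 0.0651 0.0607]
```

View pics/scene3.png

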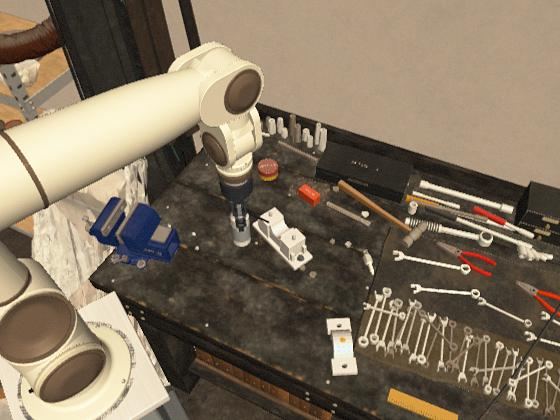

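The scene picture shows the can held at (242,235) beside the block, with its spout toward the seat. I lower it 13 mm and hold it there for more than 2 s.

Request:
move_arm:
  jaw: [0.9,0.9,0.9,0.9,0.9,0.9,0.9,0.9,0.9,0.9]
  delta_pos:
    - [0,0,-0.007]
    - [0,0,-0.006]
    - [0,0,0]
    - [0,0,0]
    - [0,0,0]
    - [0,0,0]
    - [0,0,0]
    - [0,0,0]
    - [0,0,0]
    - [0,0,0]
  yaw: [0,0,0,0,0,0,0,0,0,0]

```text
time: 7.2
ee_pos: [0.49, 0.092, 0.2698]
tcp_rot: [180.0, 0.0, 155.0]
wrist_force: [0.1, 0.5, -0.4]
opening: 0.0452
grasp_force: 41.3
```

```bash
python3 d.py | grep -v duster
```

```text
[0.49   0.092  0.2698] [179.9953   0.0043 154.9757] 0.045206986125279264 41.34514036006294 [ 10.6342  -2.5496 -12.4938  80.0496   0.0013  35.6585]
scene nozzle 0.74 [269.7, 224.6] [0.5527 0.0486 0.099 ]
scene seat 0.73 [280.6, 232.3] [0.5828 0.0428 0.05  ]
scene joint_face 0.62 [280.4, 224.4] [0.5886 0.0524 0.07  ]
side nozzle 0.74 [262.0, 196.5] [0.575  0.0341 0.099 ]
side seat 0.68 [270.6, 214.7] [0.59  0.047 0.05 ]
side joint_face 0.91 [270.2, 203.3] [0.5788 0.0638 0.07  ]
nozzle [0.5589 0.0585 0.0848]
seat [0.5866 0.0483 0.0462]
joint_face [0.5865 0.0492 0.0771]
```

Request:
move_arm:
  jaw: [0.9,0.9,0.9,0.9,0.9,0.9,0.9,0.9,0.9,0.9]
  delta_pos:
    - [0,0,0]
    - [0,0,0]
    - [0,0,0]
    - [0,0,0]
    - [0,0,0]
    - [0,0,0]
    - [0,0,0]
    - [0,0,0]
    - [0,0,0]
    - [0,0,0]
  yaw: [0,0,0,0,0,0,0,0,0,0]

```text
time: 8.78
ee_pos: [0.49, 0.092, 0.2697]
tcp_rot: [180.0, 0.0, 155.0]
wrist_force: [-0.0, 0.5, -1.0]
opening: 0.0447
grasp_force: 41.3
```

Request:
move_arm:
  jaw: [0.9,0.9,0.9,0.9,0.9,0.9,0.9,0.9,0.9,0.9]
  delta_pos:
    - [0,0,0]
    - [0,0,0]
    - [0,0,0]
    - [0,0,0]
    - [0,0,0]
    - [0,0,0]
    - [0,0,0]
    - [0,0,0]
    - [0,0,0]
    - [0,0,0]
  yaw: [0,0,0,0,0,0,0,0,0,0]

```text
time: 9.62
ee_pos: [0.49, 0.092, 0.2697]
tcp_rot: [180.0, -0.0, 155.0]
wrist_force: [0.1, -0.0, -1.0]
opening: 0.0448
grasp_force: 41.3
```

Request:
move_arm:
  jaw: [0.9,0.9,0.9,0.9,0.9,0.9,0.9,0.9,0.9,0.9]
  delta_pos:
    - [0,0,0.007]
    - [0,0,0.006]
    - [-0.003,0.022,0]
    - [-0.003,0.026,0]
    - [-0.004,0.033,0]
    - [-0.004,0.033,0]
    - [-0.004,0.033,0]
    - [-0.003,0.026,0]
    - [-0.002,0.017,0]
    - [0,0,-0.01]
  yaw: [0,0,0,0,0,0,0,0,0,0]

```text
time: 10.45
ee_pos: [0.4669, 0.2851, 0.2749]
tcp_rot: [179.8, 0.1, 155.1]
wrist_force: [0.4, 0.7, -0.5]
opening: 0.0448
grasp_force: 41.4
```

Request:
move_arm:
  jaw: [0.9,0.9,0.9,0.9,0.9,0.9,0.9,0.9]
  delta_pos:
    - [0,0,-0.01]
    - [0,0,-0.008]
    - [0,0,-0.006]
    - [0,0,-0.003]
    - [0,0,-0.002]
    - [0,0,-0.001]
    - [0,0,0]
    - [0,0,0]
  yaw: [0,0,0,0,0,0,0,0]

```text
time: 11.12
ee_pos: [0.467, 0.2809, 0.2444]
tcp_rot: [-180.0, 0.1, 154.9]
wrist_force: [-4.5, -5.3, 12.4]
opening: 0.0447
grasp_force: 42.8
```

Request:
move_arm:
  jaw: [0.9,0.9,0.4,0,0,0,0,0]
  delta_pos:
    - [0,0,0.0005]
    - [0,0,0]
    - [0,0,0]
    - [0,0,0]
    - [0,0,0]
    - [0,0,0]
    - [0,0,0]
    - [0,0,0]
  yaw: [0,0,0,0,0,0,0,0]

```text
time: 11.78
ee_pos: [0.467, 0.282, 0.2431]
tcp_rot: [-180.0, -0.0, 155.0]
wrist_force: [0.3, 0.5, 0.3]
opening: 0.0854
grasp_force: 0.0
```

Request:
move_arm:
  jaw: [0,0,0,0,0,0,0]
  delta_pos:
    - [0,0,0.01]
    - [0,0,0.02]
    - [0,0,0.03]
    - [0,0,0.03]
    - [0,0,0.03]
    - [0,0,0.02]
    - [0,0,0]
  yaw: [0,0,0,0,0,0,0]

```text
time: 12.37
ee_pos: [0.4671, 0.2821, 0.3889]
tcp_rot: [179.7, 0.2, 155.0]
wrist_force: [0.6, 0.0, 0.1]
opening: 0.0855
grasp_force: 0.0
```

Run:
```python
from h import *
np.set_printoptions(precision=4,suppress=True)
o=bot.get_obs();print(o['ee_pos'],o['tcp_rot'],o['q'],o['time'])
L={'duster':[],'nozzle':[]}
for n in ['scene','side','wrist']:
    im=camera(n);m=camera_model(n);cv2.imwrite(f'pics/{n}4.png',im[:,:,::-1])
    for k in L:
        r=pinpoint(n,k)
        if r: print(n,k,r[0]['confidence'],r[0]['xy'],onz(m,r[0]['xy'],.059*(k=='nozzle')));L[k].append((m,r[0]['xy']))
for k in L: print(k,tri(L[k]))
```

```text
[0.4671 0.2821 0.3889] [179.6551   0.2319 154.9797] [31.1323  3.8119  7.0803 92.8528 -0.0004 56.1519] 12.3667
scene duster 0.6 [201.7, 207.0] [0.4639 0.2794 0.    ]
scene nozzle 0.8 [223.7, 189.6] [0.5293 0.2539 0.059 ]
side duster 0.9 [277.0, 188.3] [0.4705 0.2821 0.    ]
side nozzle 0.63 [292.9, 174.9] [0.5284 0.2724 0.059 ]
wrist duster 0.76 [285.1, 176.6] [0.47   0.2837 0.    ]
wrist nozzle 0.97 [285.2, 269.4] [0.5347 0.2535 0.059 ]
duster [ 0.4681  0.2837 -0.0025]
nozzle [0.5326 0.2553 0.0628]
```

Request:
move_arm:
  jaw: [0,0,0,0,0,0,0,0,0,0]
  delta_pos:
    - [0.002,-0.02,0.004]
    - [0.004,-0.035,0.004]
    - [0.005,-0.038,0.004]
    - [0.005,-0.038,0.004]
    - [0.005,-0.038,0]
    - [0.005,-0.038,0]
    - [0.005,-0.038,0]
    - [0.005,-0.038,0]
    - [0.005,-0.038,0]
    - [0.005,-0.038,0]
  yaw: [-0.08,-0.08,-0.08,-0.08,-0.08,-0.08,-0.08,-0.08,-0.08,-0.08]

```text
time: 13.65
ee_pos: [0.5127, -0.0789, 0.3991]
tcp_rot: [180.0, -0.0, 108.9]
wrist_force: [0.6, 0.2, -0.3]
opening: 0.0856
grasp_force: 0.0
```

Request:
move_arm:
  jaw: [0,0,0,0,0,0,0]
  delta_pos:
    - [0.005,-0.038,0]
    - [0.005,-0.038,0]
    - [0.005,-0.038,0]
    - [0.005,-0.038,0]
    - [0.002,-0.026,0]
    - [0,-0.015,0]
    - [0,0,0]
  yaw: [-0.08,-0.08,-0.07,-0.07,-0.0345,0,0]

```text
time: 14.23
ee_pos: [0.5348, -0.2725, 0.3981]
tcp_rot: [-179.9, -0.0, 89.9]
wrist_force: [0.4, 0.3, -0.8]
opening: 0.0854
grasp_force: 0.0
```

Run:
```python
from h import *
np.set_printoptions(precision=4,suppress=True)
camera('scene');o=bot.get_obs();print(o['ee_pos'],o['tcp_rot'],o['q'],o['time'])
im=camera('wrist');m=camera_model('wrist');cv2.imwrite('pics/w5.png',im[:,:,::-1])
r=pinpoint('wrist','cap');print([(a['confidence'],a['xy'],onz(m,a['xy'],0)) for a in r])
k=outline_of('wrist','cap')[0]['mask'];c=max(cv2.findContours(k.astype(np.uint8),0,2)[0],key=cv2.contourArea)
print(cv2.minAreaRect(c));print([onz(m,p,.007) for p in cv2.boxPoints(cv2.minAreaRect(c))])
```

```text
[ 0.5349 -0.2709  0.3984] [-179.935    -0.0446   89.9329] [-26.8638  11.8888  17.1192  95.3085   0.0105  63.2033] 14.2833
[(0.86, [282.3, 184.5], array([ 0.5351, -0.2824,  0.    ]))]Traceback (most recent call last):
  File "<stdin>", line 6, in <module>
IndexError: list index out of range
```

View pics/w5.png

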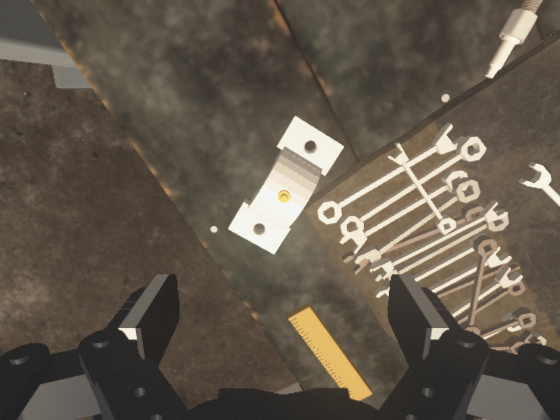

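The cap is at (285,185), tilted. Its holes are at (310,146) and (260,229), and the nipple is at (284,196). I'll measure the hole centres.

Run:
```python
from h import *
np.set_printoptions(precision=4,suppress=True)
im=cv2.cvtColor(cv2.imread('pics/w5.png'),6);m=camera_model('wrist')
P=[]
for x,y in [(310,146),(260,229)]:
    w=im[y-9:y+10,x-9:x+10]<110;n,l,s,c=cv2.connectedComponentsWithStats(w.astype(np.uint8));i=1+s[1:,4].argmax();p=c[i]+[x-9,y-9];print(p,s[i]);P.append(onz(m,p,.014))
a,b=P;d=a-b;print(a,b,(a+b)/2,np.linalg.norm(d),np.degrees(np.arctan2(-d[0],d[1])),'nip',onz(m,(284,196),.047))
o=bot.get_obs();print(o['ee_pos'],o['tcp_rot'])
```

```text
[309.6111 145.25  ] [ 4  4 10  9 72]
[256.75 225.25] [5 5 3 2 4]
[ 0.5621 -0.2389  0.014 ] [ 0.509  -0.3219  0.014 ] [ 0.5356 -0.2804  0.014 ] 0.09852104768862179 -32.58728572219788 nip [ 0.5372 -0.2808  0.047 ]
[ 0.535  -0.2688  0.3993] [179.9998  -0.017   90.0719]
```

Request:
move_arm:
  jaw: [0,0,0,0,0,0,0]
  delta_pos:
    - [0.002,-0.004,-0.02]
    - [0,-0.004,-0.03]
    - [0,-0.004,-0.03]
    - [0,0,-0.03]
    - [0,0,-0.02]
    - [0,0,0]
    - [0,0,0]
  yaw: [-0.104,-0.104,-0.104,-0.104,-0.104,0,0]

```text
time: 15.02
ee_pos: [0.5369, -0.2807, 0.2692]
tcp_rot: [-179.9, -0.0, 60.5]
wrist_force: [0.6, 0.7, 1.1]
opening: 0.0851
grasp_force: 0.0
```

Run:
```python
from h import *
np.set_printoptions(precision=4,suppress=True)
o=bot.get_obs();print(o['ee_pos'],o['tcp_rot'],o['q'],o['time'])
im=camera('wrist');m=camera_model('wrist');cv2.imwrite('pics/w6.png',im[:,:,::-1])
r=pinpoint('wrist','cap');print([(a['confidence'],a['xy'],onz(m,a['xy'],0)) for a in r])
for y in (-.05,.05):
  c,s=np.cos(np.radians(-29.8)),np.sin(np.radians(-29.8));print(proj(m,[.537-s*y,-.282+c*y,.014]))
```

```text
[ 0.5369 -0.2807  0.2692] [-179.9206   -0.0014   60.4658] [-27.6009  12.12     3.1015  81.0609   0.0041  91.9333] 15.0167
[(0.95, [283.2, 217.8], array([ 0.5361, -0.2854,  0.    ]))]
[281.504  287.1268]
[282.1738 143.6723]
```

View pics/w6.png

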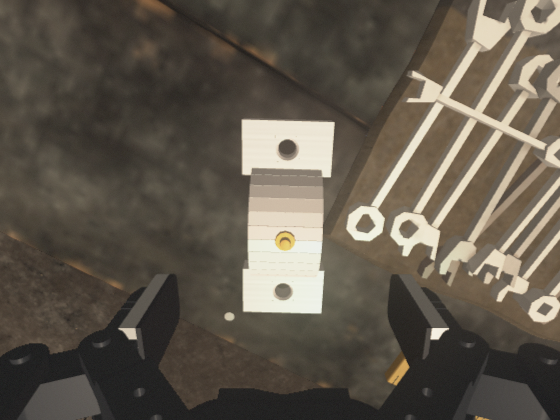

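The cap is squared up between the fingers, with its holes at (288,149) and (283.5,292). I'll compute the residual.

Run:
```python
from h import *
np.set_printoptions(precision=4,suppress=True)
camera('side');m=camera_model('wrist');a,b=onz(m,(288,149),.014),onz(m,(283.5,292),.014)
d=a-b;print(a,b,(a+b)/2,np.linalg.norm(d),np.degrees(np.arctan2(-d[0],d[1])),'nip',onz(m,(285,240),.047));o=bot.get_obs();print(o['ee_pos'],o['tcp_rot'],m['R'])
```

```text
[ 0.5641 -0.2442  0.014 ] [ 0.5118 -0.3307  0.014 ] [ 0.538  -0.2875  0.014 ] 0.10104305482326716 -31.150795806053047 nip [ 0.5389 -0.2844  0.047 ]
[ 0.5376 -0.2817  0.2716] [179.8127  -0.0076  60.3788] [[ 0.8697 -0.4936  0.0027]
 [-0.4711 -0.8284  0.3032]
 [-0.1474 -0.265  -0.9529]]
```

Request:
move_arm:
  jaw: [0,0,0,0,0,0,0.9,0.9,0.9,0.9]
  delta_pos:
    - [0.001,-0.003,-0.015]
    - [0,0,-0.02]
    - [0,0,-0.02]
    - [0,0,-0.018]
    - [0,0,-0.012]
    - [0,0,0]
    - [0,0,0]
    - [0,0,0]
    - [0,0,0]
    - [0,0,0]
  yaw: [-0.011,-0.01,0,0,0,0,0,0,0,0]
  force: 60

```text
time: 16.0
ee_pos: [0.5456, -0.2893, 0.2022]
tcp_rot: [177.8, -0.0, 59.1]
wrist_force: [4.6, -4.8, 63.7]
opening: 0.0422
grasp_force: 81.6
```

Request:
move_arm:
  jaw: [0.9,0.9,0.9,0.9,0.9,0.9,0.9,0.9,0.9]
  delta_pos:
    - [0,0,0]
    - [0,0,0.01]
    - [0,0,0.02]
    - [0,0,0.03]
    - [0,0,0.035]
    - [0,0,0.035]
    - [0,0,0.02]
    - [0,0,0]
    - [0,0,0]
  yaw: [0,0,0,0,0,0,0,0,0]

```text
time: 16.75
ee_pos: [0.5383, -0.285, 0.3359]
tcp_rot: [179.8, -0.0, 59.0]
wrist_force: [0.1, 0.4, -3.7]
opening: 0.0418
grasp_force: 61.7
```

Run:
```python
from h import *
np.set_printoptions(precision=4,suppress=True)
o=bot.get_obs();print(o['ee_pos'],o['tcp_rot'],o['q'],o['time'],o['wrist_force'],o['torque'])
A=[]
for n in ['scene','side','wrist']:
  im=camera(n);m=camera_model(n);A.append(im[:,:,::-1].copy())
  r=pinpoint(n,'cap');print(n,[(a['confidence'],a['xy']) for a in r], [tuple(np.round(onz(m,pinpoint(n,k)[0]['xy'],0),3)) if pinpoint(n,k) else None for k in ('spark_plug_0','duster')])
a=cv2.resize(A[0][220:400,230:430],(400,360));b=cv2.resize(A[1][180:360,90:290],(400,360))
cv2.imwrite('pics/c7.png',np.hstack([a,b]));cv2.imwrite('pics/w7.png',A[2])
```

```text
[ 0.5383 -0.285   0.3359] [179.8097  -0.0101  59.0461] [-27.9021  12.1813  10.5295  88.1576  -0.      93.0518] 16.75 [ 0.1205  0.3531 -3.694 ] [ 0.0289 -0.0029 -0.0471]
scene [(0.87, [348.0, 321.6])] [None, None]
side [(0.73, [139.5, 247.8])] [(np.float64(0.74), np.float64(-0.15), np.float64(0.0)), (np.float64(0.47), np.float64(0.28), np.float64(0.0))]
wrist [(0.61, [284.2, 257.1])] [None, None]
```

View pics/c7.png

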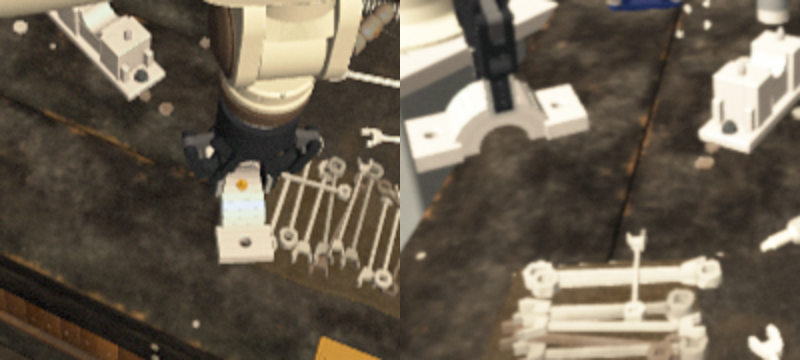

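View pics/w7.png

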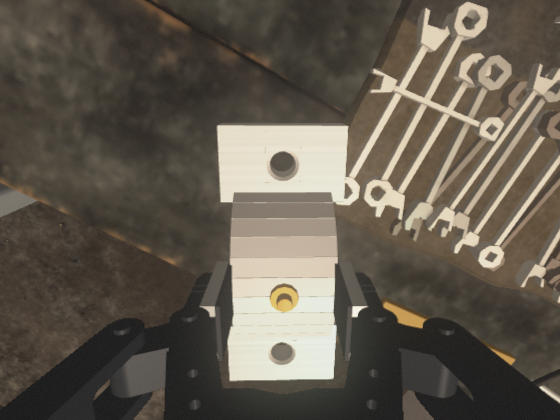

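The cap is gripped centrally and level, with its holes at (283,164) and (282.5,352) in the wrist picture. I'll work out its pose in the tool and re-measure the dowels from the first wrist picture.

```bash
cat > f.py <<'E'
from h import *
from scipy.optimize import brentq
np.set_printoptions(precision=4,suppress=True)
def grey(f): return cv2.cvtColor(cv2.imread(f),6)
def hole(g,p,r=10,th=100):
    x,y=p;w=(g[y-r:y+r+1,x-r:x+r+1]<th).astype(np.uint8);n,l,s,c=cv2.connectedComponentsWithStats(w)
    i=1+s[1:,4].argmax();return c[i]+[x-r,y-r],s[i]
def cappose(m,p1,p2):
    f=lambda z:np.linalg.norm(onz(m,p1,z)-onz(m,p2,z))-.1
    z=brentq(f,0,.3);a,b=onz(m,p1,z),onz(m,p2,z);d=a-b
    return z-.014,(a+b)/2,np.degrees(np.arctan2(-d[0],d[1]))
E
python3 - <<'E'
from f import *
m=camera_model('wrist');o=bot.get_obs();print(o['ee_pos'],o['tcp_rot'])
g=grey('pics/w7.png')
for p in [(283,164),(282,352)]:
    for th in (80,110): print(hole(g,p,16,th))
    print(g[p[1]-14:p[1]+15:2,p[0]])
    print(g[p[1],p[0]-18:p[0]+19:2])
print(cappose(m,(283,164),(282.5,352)))
c=[(.5383+.0,-.285)]
E
```

```text
[ 0.538  -0.285   0.3341] [-179.9977   -0.0016   58.9747]Traceback (most recent call last):
  File "<stdin>", line 5, in <module>
  File "f.py", line 7, in hole
    i=1+s[1:,4].argmax();return c[i]+[x-r,y-r],s[i]
        ~~~~~~~~~~~~~~^^
ValueError: attempt to get argmax of an empty sequence
```

Run:
```python
from f import *
m=camera_model('wrist');g=grey('pics/w7.png')
for x,y in [(283,164),(282,352)]:
    w=g[y-24:y+25,x-28:x+29];t=int(np.median(w))-40
    k=(w<t).astype(np.uint8);n,l,s,c=cv2.connectedComponentsWithStats(k);print(t,[(c[i]+[x-28,y-24],s[i]) for i in range(1,n) if s[i,4]>30])
for q in [((283,164),(282.5,352)),((283,163),(282.5,352)),((283,165),(282.5,352))]:print(cappose(m,*q))
```

```text
184 [(array([282.9794, 165.8156]), array([ 14,  11,  30,  30, 678], dtype=int32))]
189 [(array([281.9041, 353.3151]), array([ 16,  14,  25,  23, 438], dtype=int32))]
(0.13005232467297959, array([ 0.538 , -0.2861,  0.1441]), np.float64(-31.137097506270223))
(0.1307570893009513, array([ 0.5383, -0.2856,  0.1448]), np.float64(-31.136426780182422))
(0.129340022531773, array([ 0.5377, -0.2866,  0.1433]), np.float64(-31.13777540584749))
```

The cap was gripped too high: its underside is 204 mm below the TCP, so only the top of the arch is held. A finger probably landed on the tool mat beside it. I'll set the cap down on clear bench at the right yaw and regrip it lower.

Request:
move_arm:
  jaw: [0.9,0.9,0.9,0.9,0.9,0.9,0.9,0.9,0.9,0.9]
  delta_pos:
    - [-0.004,0.015,0]
    - [-0.006,0.025,0]
    - [-0.008,0.035,0]
    - [-0.008,0.035,0]
    - [-0.007,0.03,0]
    - [-0.005,0.015,-0.01]
    - [0,0,-0.03]
    - [0,0,-0.035]
    - [0,0,-0.03]
    - [0,0,-0.015]
  yaw: [0.102,0.102,0.102,0.102,0.102,0.101,0,0,0,0]

```text
time: 18.28
ee_pos: [0.4989, -0.1295, 0.2105]
tcp_rot: [-179.8, -0.1, 94.0]
wrist_force: [-1.1, 0.2, -3.8]
opening: 0.0423
grasp_force: 61.9
```

Request:
move_arm:
  jaw: [0.9,0.9,0.9,0.9,0.9]
  delta_pos:
    - [0,0,-0.004]
    - [0,0,-0.003]
    - [0,0,-0.002]
    - [0,0,0]
    - [0,0,0]
  yaw: [0,0,0,0,0]

```text
time: 18.7
ee_pos: [0.5005, -0.1302, 0.2065]
tcp_rot: [179.9, 0.0, 94.0]
wrist_force: [-0.8, -0.2, -3.3]
opening: 0.0423
grasp_force: 61.9
```

Request:
move_arm:
  jaw: [0.9,0.9,0.9,0.9]
  delta_pos:
    - [0,0,-0.001]
    - [0,0,-0.001]
    - [0,0,0]
    - [0,0,0]
  yaw: [0,0,0,0]

```text
time: 19.03
ee_pos: [0.5, -0.13, 0.2033]
tcp_rot: [180.0, 0.0, 94.0]
wrist_force: [0.3, -0.5, -3.2]
opening: 0.0422
grasp_force: 61.9
```

Request:
move_arm:
  jaw: [0.9,0.9,0.9,0.9]
  delta_pos:
    - [0,0,-0.001]
    - [0,0,-0.001]
    - [0,0,0]
    - [0,0,0]
  yaw: [0,0,0,0]

```text
time: 19.37
ee_pos: [0.4999, -0.13, 0.203]
tcp_rot: [179.9, 0.0, 94.0]
wrist_force: [-7.0, 2.1, 12.9]
opening: 0.042
grasp_force: 63.7
```

Request:
move_arm:
  jaw: [0.9,0.5,0,0,0,0,0]
  delta_pos:
    - [0,0,0.001]
    - [0,0,0]
    - [0,0,0]
    - [0,0,0]
    - [0,0,0]
    - [0,0,-0.005]
    - [0,0,0]
  yaw: [0,0,0,0,0,0,0]

```text
time: 19.95
ee_pos: [0.4998, -0.1299, 0.1962]
tcp_rot: [-179.9, -0.0, 94.0]
wrist_force: [0.0, -0.3, -1.6]
opening: 0.0854
grasp_force: 0.0
```

Request:
move_arm:
  jaw: [0,0,0,0,0]
  delta_pos:
    - [0,0,-0.005]
    - [0,0,-0.005]
    - [0,0,-0.002]
    - [0,0,0]
    - [0,0,0]
  yaw: [0,0,0,0,0]

```text
time: 20.37
ee_pos: [0.4999, -0.13, 0.1849]
tcp_rot: [-180.0, -0.0, 94.0]
wrist_force: [0.3, -0.1, -0.1]
opening: 0.0854
grasp_force: 0.0
```

Run:
```python
from f import *
o=bot.get_obs();print(o['ee_pos'],o['tcp_rot'],o['wrist_force'])
im=camera('wrist');m=camera_model('wrist');cv2.imwrite('pics/w8.png',im[:,:,::-1])
r=pinpoint('wrist','cap');print([(a['confidence'],a['xy'],onz(m,a['xy'],0)) for a in r])
print([(a['confidence'],a['xy'],onz(m,a['xy'],.07)) for a in pinpoint('wrist','joint_face')])
for n in ('scene','side'):
  camera(n);m=camera_model(n);r=pinpoint(n,'cap');print([(a['confidence'],a['xy'],onz(m,a['xy'],0)) for a in r])
```

```text
[ 0.4999 -0.13    0.1849] [-179.9751   -0.0096   93.9809] [ 0.305  -0.1047 -0.0645]
[(0.8, [284.4, 272.8], array([ 0.5022, -0.1324,  0.    ]))]
[]
[(0.92, [293.1, 306.1], array([ 0.5009, -0.1352,  0.    ]))]
[(0.56, [192.2, 260.6], array([ 0.5051, -0.1377, -0.    ]))]
```

Request:
move_arm:
  jaw: [0.9,0.9,0.9,0.9,0.9,0.9]
  delta_pos:
    - [0,0,0]
    - [0,0,0]
    - [0,0,0]
    - [0,0,0]
    - [0,0,0]
    - [0,0,0]
  yaw: [0,0,0,0,0,0]
  force: 60

```text
time: 21.22
ee_pos: [0.5001, -0.13, 0.1854]
tcp_rot: [180.0, 0.0, 94.0]
wrist_force: [-0.7, -0.9, 3.7]
opening: 0.043
grasp_force: 63.0
```

Request:
move_arm:
  jaw: [0.9,0.9,0.9,0.9,0.9,0.9,0.9,0.9,0.9]
  delta_pos:
    - [0,0,0.01]
    - [0,0,0.025]
    - [0,0,0.035]
    - [0.002,0.01,0.04]
    - [0.004,0.02,0.04]
    - [0.005,0.03,0.03]
    - [0.005,0.03,0.015]
    - [0.004,0.02,0]
    - [0,0,0]
  yaw: [0,0,0,0,0,0,0,0,0]

```text
time: 21.97
ee_pos: [0.52, -0.0193, 0.3781]
tcp_rot: [179.9, -0.0, 94.2]
wrist_force: [1.1, 0.3, -3.9]
opening: 0.0432
grasp_force: 62.5
```

Run:
```python
from f import *
camera('scene');im=camera('wrist');m=camera_model('wrist');cv2.imwrite('pics/w9.png',im[:,:,::-1]);import pickle;pickle.dump(m,open('m9.pkl','wb'))
o=bot.get_obs();print(o['ee_pos'],o['tcp_rot'],o['wrist_force'],o['time'])
for k,z in (('joint_face',.07),('seat',.05)): print(k,[(a['confidence'],a['xy'],onz(m,a['xy'],z)) for a in pinpoint('wrist',k)])
g=grey('pics/w9.png')
for y in (-.05,.05):
    c,s=np.cos(np.radians(4.2)),np.sin(np.radians(4.2));P=[.589-s*y,.046+c*y]
    p=proj(m,P+[.086]).round().astype(int);print('dowel',p,proj(m,P+[.07]))
    if 16<=p[0]<544 and 0<=p[1]<404:
        for r in range(max(p[1]-16,0),p[1]+16,2): print(r,p[0]-16,g[r,p[0]-16:p[0]+17:2])
```

```text
[ 0.5195 -0.0216  0.3766] [-179.9604    0.0093   94.0817] [ 0.4803 -0.0473 -2.5955] 22.0667
joint_face [(0.63, [384.0, 117.4], array([0.5906, 0.0447, 0.07  ])), (0.39, [362.2, 111.9], array([0.574 , 0.0475, 0.07  ]))]
seat [(0.91, [372.2, 115.3], array([0.5866, 0.0448, 0.05  ]))]
dowel [382 187] [376.833  181.5815]
171 366 [214 213 213 214 217 219 216 219 216 215 216 214 213 212 213 213 212]
173 366 [218 214 214 213 215 218 217 216 217 216 215 215 213 214 211 212 212]
175 366 [221 215 215 214 212 215 197 204 218 217 215 216 213 213 213 211 213]
177 366 [220 219 214 214 158 109 101 101 142 219 215 215 215 213 213 212 212]
179 366 [217 220 217 193  98 104 101 105 108 134 219 215 216 216 213 212 210]
181 366 [216 218 219 129  96 101 103 102 103 102 138 216 214 216 213 213 213]
183 366 [216 217 220 148 107 111 104 105 104 103 102 218 215 215 215 213 213]
185 366 [218 217 218 197 127 121 121 118 182 182 125 215 218 215 216 215 212]
187 366 [217 217 216 219 178 136 143 152 193 193 182 215 219 215 215 215 214]
189 366 [217 217 216 215 219 194 157 168 186 195 216 217 216 217 215 215 215]
191
[... 1032 characters left out ...]
13 210]
36 379 [214 217 218 162 121 103 105 110 162 161 187 210 210 213 211 212 210]
38 379 [213 216 199  99 108 114 116 174 190 189 150 213 209 212 211 211 213]
40 379 [212 214 100 107 120 128 136 187 191 192 152 212 212 210 212 211 212]
42 379 [212 197 105 128 133 141 153 172 192 176 142 212 212 210 212 212 210]
44 379 [214 199 118 133 143 154 161 168 170 151 171 214 212 210 210 213 211]
46 379 [214 211 127 133 159 156 163 165 158 175 216 214 213 212 210 211 211]
48 379 [214 214 196 140 147 157 160 167 191 214 216 215 213 213 212 210 212]
50 379 [213 213 212 204 190 182 209 214 218 216 214 216 214 213 212 211 211]
52 379 [217 213 214 212 213 215 218 217 216 218 215 215 216 214 212 213 211]
```

```bash
cat > g.py <<'E'
from f import *
import pickle
from scipy.optimize import least_squares
def hull_c(m,P,rs):
    t=np.linspace(0,2*np.pi,60);pts=np.array([proj(m,[P[0]+r*np.cos(a),P[1]+r*np.sin(a),z]) for r,z in rs for a in t],np.float32)
    h=cv2.convexHull(pts);M=cv2.moments(h);return np.array([M['m10'],M['m01']])/M['m00'],M['m00']
def comp(g,p,r,th):
    p=np.round(p).astype(int);x0,y0=p[0]-r,max(p[1]-r,0);w=(g[y0:p[1]+r+1,x0:p[0]+r+1]<th).astype(np.uint8)
    n,l,s,c=cv2.connectedComponentsWithStats(w);L=[i for i in range(1,n) if s[i,4]>40 and s[i,0]>0 and s[i,0]+s[i,2]<w.shape[1]]
    i=min(L,key=lambda i:np.linalg.norm(c[i]+[x0,y0]-p));return c[i]+[x0,y0],s[i,4]
def dowels(g,m,guess):
    out=[]
    for q in guess:
        c,a=comp(g,proj(m,[*q,.078]),14,205)
        s=least_squares(lambda P:hull_c(m,P,[(.005,.07),(.005,.079),(.003,.086)])[0]-c,q);out.append(s.x);print('dowel',c,a,s.x,hull_c(m,s.x,[(.005,.07),(.005,.079),(.003,.086)])[1])
    d=out[0]-out[1];print('mid',(out[0]+out[1])/2,np.linalg.norm(d),np.degrees(np.arctan2(-d[0],d[1])))
G=[(.5853,.096),(.5926,-.004)]
E
python3 - <<'E'
from g import *
m=pickle.load(open('m9.pkl','rb'));g=grey('pics/w9.png');dowels(g,m,G)
R=m['R'];t=m['t'];c=-np.array(R).T@t;print('cam',c)
for y in (.05,-.05):
    a=np.radians(4.05);p=proj(m,[.52-np.sin(a)*y,-.02+np.cos(a)*y,.376-.186+.014]);print('hole pred',p)
    x,yy=p.round().astype(int)
    for r in range(yy-20,yy+21,3): print(r,x-21,g[r,x-21:x+22:3])
E
```

```text
dowel [390.6801  41.4338] 272 [0.5859 0.0952] 247.4316398096271
dowel [379.3483 182.7164] 201 [ 0.5932 -0.0035] 189.42048662155867
mid [0.5896 0.0459] 0.09894189046027016 4.23707466179888
cam [0.5153 0.0568 0.3449]
hole pred [281.4535 164.4684]
144 260 [217 217 216 217 217 216 216 217 216 216 216 216 216 217 217]
147 260 [219 218 217 218 218 218 218 218 218 217 217 216 216 217 216]
150 260 [215 216 216 216 215 217 216 216 215 216 216 215 215 215 215]
153 260 [220 220 220 220 220 219 220 219 220 219 219 220 218 197 198]
156 260 [223 215 222 223 223 222 222 221 222 223 224 221 222 222 221]
159 260 [218 210 217 217 214 211 163  98  85 112 204 218 217 217 216]
162 260 [220 220 219 215 207  94  79  79  82  81  84 115 218 219 219]
165 260 [221 221 220 196  96  83  84  79  82  81  79  82 152 214 220]
168 260 [219 219 205 180  86  86  84  82  81  81  83  85  90 205 218]
171 260 [219 219 190 162  90  85  84  83  81  81  83  81  96 199 213]
174 260 [221 222 185 155 106  83  84  81  79  80  79  84 107 189 212]
177 260 [223 223 198 158 108 104  83  81  79  78  84 110 111 182 216]
180 260 [222 22
[... 434 characters left out ...]

364 260 [228 228 228 228 228 228 228 227 228 228 228 210 214 227 226]
367 260 [228 228 229 229 228 213 132 106 107 121 212 228 227 227 226]
370 260 [226 226 227 227 191 106 109 109 108 110 107 179 225 225 224]
373 260 [226 226 226 207 107 105 107 109 109 107 107 103 211 225 225]
376 260 [224 224 225 169 103 106 108 108 108 107 105 106 193 224 223]
379 260 [226 227 227 163 120 105 104 105 106 105 103 118 183 225 225]
382 260 [225 226 226 181 145 110 105 105 105 104 111 162 186 225 224]
385 260 [225 225 225 225 154 136 132 126 128 135 150 157 224 225 224]
388 260 [227 227 227 226 226 202 131 131 132 139 195 226 226 225 225]
391 260 [ 59  73 133 194 224 224 225 224 223 223 223 224 216 142  98]
```

```bash
cat > k.py <<'E'
from g import *
m=pickle.load(open('m9.pkl','rb'));g=grey('pics/w9.png')
h=[]
for p in [(282,172),(282,377)]:
    x,y=p;w=(g[y-19:y+20,x-22:x+23]<200).astype(np.uint8);w=cv2.morphologyEx(w,3,np.ones((3,3),np.uint8));n,l,s,c=cv2.connectedComponentsWithStats(w);i=l[19,22]
    h.append(np.array([s[i,0]+s[i,2]/2-.5,s[i,1]+s[i,3]/2-.5])+[x-22,y-19]);print(s[i],c[i]+[x-22,y-19],h[-1])
R=np.array(m['R']);fw=R[2];print('cap z,c,yaw',cappose(m,*h))
for z in (.188,.190,.192): print(z,[onz(m,q,z+.014) for q in h])
# tool pose from camera: nominal offsets from first pose (TCP .55,0,.4046 yaw90: cam .5513,.0786,.373)
c=-R.T@np.array(m['t']);yaw=np.degrees(np.arctan2(R[0,1],R[0,0]));print('cam',c,'cam yaw',yaw)
E
python3 k.py
```

```text
[  6   5  36  34 922] [283.2364 174.5521] [283.5 174.5]
[  8   8  30  24 553] [282.6293 377.651 ] [282.5 377.5]
cap z,c,yaw (0.18918614898544703, array([ 0.5209, -0.0241,  0.2032]), np.float64(3.868419258362183))
0.188 [array([0.5176, 0.0255, 0.202 ]), array([ 0.5244, -0.0751,  0.202 ])]
0.19 [array([0.5176, 0.0259, 0.204 ]), array([ 0.5243, -0.0733,  0.204 ])]
0.192 [array([0.5175, 0.0264, 0.206 ]), array([ 0.5241, -0.0714,  0.206 ])]
cam [0.5153 0.0568 0.3449] cam yaw 4.1299522687623575
```

Request:
move_arm:
  jaw: [0.9,0.9,0.9,0.9,0.9,0.9,0.9,0.9]
  delta_pos:
    - [0.012,0.012,-0.005]
    - [0.02,0.02,-0.01]
    - [0.02,0.02,-0.02]
    - [0.0167,0.0163,-0.025]
    - [0,0,-0.025]
    - [0,0,-0.01]
    - [0,0,0]
    - [0,0,0]
  yaw: [0,0.002,0.002,0.002,0,0,0,0]

```text
time: 22.83
ee_pos: [0.5879, 0.0451, 0.2819]
tcp_rot: [-179.9, 0.0, 94.3]
wrist_force: [0.0, 0.3, -2.8]
opening: 0.0435
grasp_force: 62.6
```

Run:
```python
from g import *
camera('side');o=bot.get_obs();print(o['ee_pos'],o['tcp_rot'],o['wrist_force'],o['time'])
im=camera('wrist');m=camera_model('wrist');cv2.imwrite('pics/w10.png',im[:,:,::-1]);g=grey('pics/w10.png')
pickle.dump(m,open('m10.pkl','wb'))
print(-np.array(m['R']).T@m['t'])
for q in G: print('dowel tip px',proj(m,[*q,.086]),proj(m,[*q,.07]))
for p in [(283,174),(282,377)]:
    for r in range(p[1]-20,p[1]+21,3): print(r,p[0]-21,g[r,p[0]-21:p[0]+22:3])
```

```text
[0.5882 0.0452 0.2831] [179.9266   0.0064  94.2512] [ 0.7764 -0.6827 -2.493 ] 22.8833
[0.584  0.1237 0.252 ]
dowel tip px [280.6184 155.7394] [280.7532 150.4399]
dowel tip px [280.5927 339.2902] [280.7101 321.5625]
154 262 [229 228 228 229 229 228 228 228 228 228 228 228 228 229 229]
157 262 [230 229 229 229 228 224 225 224 227 228 229 228 228 228 228]
160 262 [225 223 223 218 219 223 170 182 182 171 227 225 224 223 224]
163 262 [229 228 225 211 226 223 224 219 220 227 227 225 226 227 228]
166 262 [228 227 201 224 229 225 225 223 224 226 228 226 218 225 228]
169 262 [226 224 192 199 230 229 223 225 223 224 227 228 186 217 226]
172 262 [227 219 183 136 227 230 228 225 225 223 225 214 159 212 227]
175 262 [230 224 176 113 193 229 230 226 225 224 223 114 167 208 228]
178 262 [230 229 167 126 117 147 229 230 225 177 117 114 187 213 229]
181 262 [228 227 182 156 116 118 117 119 118 117 117 148 181 227 226]
184 262 [230 228 227 151 151 118 117 118 115 115 150 168 210 228 229]
187 262 [232 231 231 230 148 146 143 141 144 152 158 211 231 231 231]
190 262 [229 228 228 228 227 219 175 143 165 
[... 359 characters left out ...]
35 234 235 234]
369 261 [231 231 232 232 200 113 117 116 115 116 135 229 230 230 229]
372 261 [233 233 233 202 111 113 113 115 115 116 112 162 233 232 232]
375 261 [231 231 229 175 111 112 114 115 114 114 110 130 217 231 230]
378 261 [233 233 227 169 109 108 112 112 113 112 110 147 207 231 231]
381 261 [233 234 233 160 142 110 111 112 111 111 114 174 213 232 231]
384 261 [232 232 232 216 148 141 116 110 109 139 163 174 231 230 230]
387 261 [235 234 234 234 223 142 138 139 142 151 174 233 234 233 232]
390 261 [119 184 231 231 231 231 226 223 224 228 231 230 230 230 163]
393 261 [ 63  62  64  66  86 139 217 231 231 171 129  83  64  63  64]
396 261 [61 62 62 60 64 62 63 63 62 63 64 62 62 62 63]
```

Request:
move_arm:
  jaw: [0.9,0.9,0.9,0.9,0.9,0.9]
  delta_pos:
    - [0,0,0]
    - [0,0,0]
    - [0,0,0]
    - [0,0,0]
    - [0,0,0]
    - [0,0,0]
  yaw: [0,0,0,0,0,0]

```text
time: 23.43
ee_pos: [0.5883, 0.0462, 0.2817]
tcp_rot: [180.0, -0.0, 94.3]
wrist_force: [-0.1, 0.5, -3.0]
opening: 0.0429
grasp_force: 62.6
```

Run:
```python
from g import *
o=bot.get_obs();print(o['ee_pos'],o['tcp_rot'])
im=camera('wrist');m=camera_model('wrist');cv2.imwrite('pics/w11.png',im[:,:,::-1]);g=grey('pics/w11.png')
print(-np.array(m['R']).T@m['t'])
h=[]
for x,y in [(283,174),(282,377)]:
    # outer rim ellipse: pixels darker than face
    w=g[y-19:y+20,x-22:x+23];k=(w<210).astype(np.uint8)[1:-1,1:-1]
    pts=cv2.findNonZero(k);hl=cv2.convexHull(pts);M=cv2.moments(hl);c=np.array([M['m10'],M['m01']])/M['m00']+[x-21,y-18];print(c,cv2.boundingRect(pts));h.append(c)
print('cap',cappose(m,*h))
print([onz(m,p,.11) for p in h])
```

```text
[0.5883 0.0462 0.2817] [179.9945  -0.0015  94.33  ]
[0.5837 0.1245 0.2499]
[283.0956 174.6157] (4, 3, 36, 32)
[282.1569 382.7628] (0, 7, 43, 30)
cap (0.09846536912681757, array([0.5896, 0.0445, 0.1125]), np.float64(4.119553762687754))
[array([0.5861, 0.0938, 0.11  ]), array([ 0.5934, -0.0077,  0.11  ])]
```

Request:
move_arm:
  jaw: [0.9,0.9,0.9,0.9,0.9,0.9]
  delta_pos:
    - [0,0.002,0]
    - [0,0,-0.005]
    - [0,0,-0.005]
    - [0,0,-0.003]
    - [0,0,0]
    - [0,0,0]
  yaw: [0,0,0,0,0,0]

```text
time: 23.98
ee_pos: [0.5882, 0.0481, 0.2681]
tcp_rot: [-180.0, -0.0, 94.3]
wrist_force: [0.1, 0.2, -3.1]
opening: 0.0432
grasp_force: 62.7
```

Request:
move_arm:
  jaw: [0.9,0.9,0.9,0.9,0.9,0.9]
  delta_pos:
    - [0,0,-0.002]
    - [0,0,-0.002]
    - [0,0,-0.002]
    - [0,0,-0.002]
    - [0,0,0]
    - [0,0,0]
  yaw: [0,0,0,0,0,0]

```text
time: 24.48
ee_pos: [0.5883, 0.0481, 0.2604]
tcp_rot: [180.0, -0.0, 94.3]
wrist_force: [1.3, 0.1, -4.0]
opening: 0.0432
grasp_force: 62.8
```

Request:
move_arm:
  jaw: [0.9,0.9,0.9,0.9,0.9,0.9]
  delta_pos:
    - [0,0,-0.001]
    - [0,0,-0.001]
    - [0,0,-0.001]
    - [0,0,0]
    - [0,0,0]
    - [0,0,0]
  yaw: [0,0,0,0,0,0]

```text
time: 24.98
ee_pos: [0.5883, 0.0481, 0.2575]
tcp_rot: [180.0, 0.0, 94.3]
wrist_force: [1.4, 1.1, -3.0]
opening: 0.0432
grasp_force: 62.8
```

Request:
move_arm:
  jaw: [0.9,0.9,0.9,0.9,0.9,0.9]
  delta_pos:
    - [0,0,-0.001]
    - [0,0,-0.001]
    - [0,0,0]
    - [0,0,0]
    - [0,0,0]
    - [0,0,0]
  yaw: [0,0,0,0,0,0]

```text
time: 25.48
ee_pos: [0.5883, 0.0481, 0.2555]
tcp_rot: [180.0, 0.0, 94.3]
wrist_force: [3.0, 0.9, -3.2]
opening: 0.0429
grasp_force: 62.8
```

Request:
move_arm:
  jaw: [0.9,0.9,0.9,0.9,0.9,0.9]
  delta_pos:
    - [0,0,-0.0005]
    - [0,0,-0.0005]
    - [0,0,0]
    - [0,0,0]
    - [0,0,0]
    - [0,0,0]
  yaw: [0,0,0,0,0,0]

```text
time: 25.98
ee_pos: [0.5882, 0.0481, 0.2555]
tcp_rot: [180.0, -0.0, 94.3]
wrist_force: [-2.1, 0.6, 5.2]
opening: 0.043
grasp_force: 63.8
```

Request:
move_arm:
  jaw: [0.9,0.9,0.9,0.9,0.9,0.9,0.9,0.9]
  delta_pos:
    - [0,0,-0.0005]
    - [0,0,-0.0005]
    - [0,0,0]
    - [0,0,0]
    - [0,0,0]
    - [0,0,0]
    - [0,0,0]
    - [0,0,0]
  yaw: [0,0,0,0,0,0,0,0]

```text
time: 26.65
ee_pos: [0.5881, 0.0481, 0.2554]
tcp_rot: [179.9, 0.0, 94.3]
wrist_force: [-4.1, 0.6, 11.4]
opening: 0.0427
grasp_force: 64.7
```

Run:
```python
from g import *
o=bot.get_obs();print(o['ee_pos'],o['tcp_rot'],o['wrist_force'],o['time'])
L={k:[] for k in('cap','duster','nozzle','joint_face')}
for n in ('scene','side'):
  camera(n);m=camera_model(n)
  for k in L:
    r=pinpoint(n,k)
    if r: L[k].append((m,r[0]['xy']));print(n,k,r[0]['confidence'],onz(m,r[0]['xy'],dict(cap=.07,joint_face=.07,nozzle=.059,duster=0)[k]))
for k in L:
  if len(L[k])>1: print(k,tri(L[k]))
```

```text
[0.5881 0.0481 0.2554] [179.9148   0.0007  94.3269] [-4.0745  0.5868 11.4135] 26.65
scene cap 0.67 [0.5772 0.0448 0.07  ]
scene duster 0.88 [0.4663 0.2722 0.    ]
scene nozzle 0.97 [0.5293 0.2493 0.059 ]
side cap 0.74 [0.5996 0.041  0.07  ]
side duster 0.66 [0.4683 0.2799 0.    ]
side nozzle 0.55 [0.531  0.2575 0.059 ]
side joint_face 0.87 [0.5896 0.0524 0.07  ]
cap [0.5861 0.058  0.0559]
duster [ 0.4683  0.2758 -0.0005]
nozzle [0.5314 0.2525 0.0588]
```

Request:
move_arm:
  jaw: [0.9,0.9,0.9,0.9,0.9,0.9,0.9,0.9]
  delta_pos:
    - [0,0,-0.0005]
    - [0,0,-0.0005]
    - [0,0,0]
    - [0,0,0]
    - [0,0,0]
    - [0,0,0]
    - [0,0,0]
    - [0,0,0]
  yaw: [0,0,0,0,0,0,0,0]

```text
time: 27.82
ee_pos: [0.588, 0.0481, 0.2554]
tcp_rot: [179.9, -0.0, 94.3]
wrist_force: [-6.2, -0.3, 19.6]
opening: 0.0428
grasp_force: 65.6
```

Contact force is about 23 N, and the TCP stopped exactly 70 mm above the height at which the cap was gripped on the bench, so the cap is fully home. I'm handing in.

```bash
python3 -c "
from workcell import bot
print(bot.job_done())"
```

```text
the job is handed in; nothing more can be done
None
```

I held the can's spout aimed at the seat for over 2 s and stood the can back upright and released, then fitted the cap fully home on both dowels and handed in still gripping it and pressing down with about 23 N. One earlier hiccup: the first grip on the cap met about 64 N at the wrist, so I set the cap down and regripped it before fitting; no verdict was returned at hand-in.

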